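# Shelve the saw accessories by height

## Task

Put the three loose accessories away by height, each where it just fits: slide the low round tin along the table into the bottom tier of either stand until it no longer sticks out in front; set the orange-lidded bit case on the deck of the stand with the lower, green roof and the yellow push block from the right of the table on the deck of the stand with the higher, blue roof, both standing upright and lengthways, and push each straight back under the roof until it meets the black stop. Leave everything else where it lies.

Things in the scene. Friction and masses are not known exactly. Their poses are not given: they have to be found in the camera images.
- tall_stand: fixed two-tier wooden stand with the higher roof, painted blue (for the push block), 260 mm long, 116 wide; the two stands come in either order. Origin: on the table, middle of the open front edge; x runs straight in (about world +y), y across, z up. Bottom tier: x 0 to 260 on the bare table, open in front, 104 wide between walls, 38 high. Above it the deck, top at z = 46.
- tall_stop (a point): on this stand's deck surface (46 mm above the table), middle of the black back stop's face, 252 mm in from the front edge; the stop is 30 mm high. Axes as the stand's. The deck's first 150 mm are an open ledge without sides; beyond, a roof 6 mm thick hangs 113 mm above the deck on posts 104 mm apart, with 14 mm curbs as far apart from 160 mm on.
- short_stand: fixed two-tier wooden stand with the lower roof, painted green (for the bit case), 260 mm long, 116 wide; the two stands come in either order. Origin: on the table, middle of the open front edge; x runs straight in (about world +y), y across, z up. Bottom tier: x 0 to 260 on the bare table, open in front, 104 wide between walls, 38 high. Above it the deck, top at z = 46.
- short_stop (a point): on this stand's deck surface (46 mm above the table), middle of the black back stop's face, 252 mm in from the front edge; the stop is 30 mm high. Axes as the stand's. The deck's first 150 mm are an open ledge without sides; beyond, a roof 6 mm thick hangs 60 mm above the deck on posts 104 mm apart, with 14 mm curbs as far apart from 160 mm on.
- push_block_center (a point): yellow push block, 0.17 kg, at the right in front of the stands: base 132 x 90 x 18 mm with an upright handle, 105 mm tall in all. Point: middle of its base outline, 52 mm above its underside. x along, y across, z up. Handle: 22 mm thick in y, centred, x = -42 to +59 mm; pinch it across y at x = +8 mm, 55 to 75 mm above the underside. Base behind x = -42 mm is bare.
- bit_case_center (a point): drill-bit case of 0.25 kg, black with orange lid (lid fixed), 110 x 60 x 46 mm. This point: its centre. x along its length, y across, z up.
- low_tin_center (a point): low round metal tin, 68 mm across, 26 mm high, 0.11 kg. This point: its centre, 13 mm above its underside.
- spare_push_block: bystander: a second yellow push block, 126 x 90 x 99 mm, at the left of the table; not to be moved
- silver_spanner: bystander: silver spanner 135 mm long, 9 mm thick, lying flat at the back near the parts carousel; not to be moved
- thin_stick: bystander: thin wooden stick 105 x 11 x 9 mm lying along the table's front edge; not to be moved

How it is judged:
By the outcome, as a careful person would: the job done as asked, in the order asked, and still so for the second after the job is handed in, with the robot touching nothing.
It also fails if it takes over 72 s, if anything falls off the work surface, if the arm or the gripper's body presses on something with over 40 N, if the wrist force passes 120 N, or if a joint passes its speed limit or range.

## Robot

A 7-joint arm with a two-finger parallel gripper is mounted at the origin on a cart in front of the work surface, level with it; the furniture and walls round the work are solid. World frame = base frame: x ahead of the robot, y to its left, z up, the work surface at z = 0. Lengths are in m, angles in rad, forces in N, time in s.
With the tool pointing down it reaches from about 0.35 to 0.9 m from the base axis. Payload 7.2 kg.
Tool frame: the origin (TCP) lies at the very end of the fingers, on their centre line; the grasp point (between the pads) lies 19 mm behind it; z points along the fingers, y is the line along which they close (so a half turn about z gives the same grasp; the last joint's range is limited). The gripper opens to 88 mm and grips with 3 to 60 N. Pads are 20 mm wide; open, the fingers measure 115 mm over their backs; the gripper's body (75 mm by 178 mm) begins 61 mm behind the grasp point.
Start: joints at [-1.416, 0.411, -0.013, 1.596, 0.006, 1.134, -0.082], TCP at [0.138, 0.61, 0.223] pointing down, gripper open.
Joint ranges: [-2.95, 2.95], [-0.29, 1.99], [-1.47, 1.44], [0.14, 2.54], [-1.03, 4.17], [0.13, 1.85], [-2.86, 2.86]. Speed limits (rad/s): [2.39, 2.39, 3.01, 3.01, 3.14, 3.14, 3.14].

## Interface

Orientations are given as [roll, pitch, yaw] about the fixed x, y, z axes, in that order (R = Rz(yaw) Ry(pitch) Rx(roll)).
In Python, from rig import status, cams, r gives the robot as it stands.
- The arm moves only by the tool jog_arm, never from a script. Its argument "plan" is a list of rows, each a list of 3 entries, a list of its own where there are three numbers: the shift along the tool's x, y, z each as a share of 0.25 m, from -1 to 1, then the turn, a rotation vector about the tool's x, y, z each as a share of 1.5 rad, from -1 to 1, then the opening, from 0 (shut) to 1 (fully open). In form: [[[dx, dy, dz], [ax, ay, az], grip], ...]. A call has 1 to 10 rows; each row is the pose to reach, as a shift and turn from the pose commanded when the call began, along the tool's axes at that moment; what a row does not reach only later rows make up. A row lasts 1/12 s, in which the tool goes at most 41.7 mm and 7.16 degrees, less where a joint would pass 70% of its speed; a pose out of reach is approached as far as the arm can. A call with a number of a shift or a turn outside -1 to 1 is refused whole. A call with a gripper value outside its range is refused whole. The fingers move at their own pace and stop on an object; "grip_force" is the grip in N (left out, the last holds). Time passes only in rows, so rows that repeat a pose let the fingers close. It gives the time, the measured TCP pose, the force, the opening and the grip force at its end, in the units of the state.
- status.observe(): the state, without advancing time (a new reading comes with each control period).
- cams.grab_frame(name): name is "scene" or "top" or "wrist"; returns a dict with "image" (384x512x3 uint8, red, green, blue), "camera_matrix" (3x3 intrinsics, pixels), "extrinsics" (4x4, takes a point from camera to world coordinates); the wrist camera has in their place "mount" (4x4, takes a point from camera to tool coordinates, whose origin is the TCP and whose axes are the flange's). Camera axes: x right, y up, looking along -z (the intrinsics and any distortion apply to the point x, -y, -z); pixel columns grow to the right and rows downward; lengths in m; the calibration is good to about 2 mm. A picture is of the moment at which its call begins: read the wrist's pose just before it. There is no depth.
- r.sign_off(): hands the job in; it is judged then, once.
The state is a dict: "t": time; "q": joint angles; "qd": joint speeds; "effort": joint torques, N m; "tcp_pos": TCP position; "eef_rot": TCP orientation; "force": force on the tool from outside, world axes, zero at the start; "torque": the same for the moment, N m; "gripper_width": finger opening in m; "grasp_force": force on a finger pad.
Only numpy, scipy, OpenCV 4.12 (cv2) and the standard library are available. Lean on these libraries where they do the work, as an engineer would, in place of code of your own. Each camera call takes 0.05 s, during which the arm holds its last target. There are 200 camera calls.

## Working session

There is one attempt and no reset: what is moved stays moved. The work goes in short steps, Python scripts to look and compute and a tool call to move; the robot and the scene stay as the last step left them, time stands still between calls to the robot, and variables do not carry over. Pictures are saved under pics/ and viewed, at most 10 in all, crops included, and the job is handed in when it is done.

Besides the shell and the picture viewer there is one more tool, called after "Emit:" by a JSON object that holds its "name" and its "arguments", one argument or row to a line. jog_arm: Moves the arm, as the interface text tells. Its arguments: {"type":"object","properties":{"plan":{"type":"array","items":{"type":"array"}},"grip_force":{"type":"number"}},"required":["plan"]}

```bash
mkdir -p pics; ls; cat > h.py <<'E'
import numpy as np, cv2
from rig import status, cams, r
def save(name,f,n):
    cv2.imwrite(f'pics/{n}.png',cv2.cvtColor(f['image'],cv2.COLOR_RGB2BGR))
def ray(f,u,v,z,E=None):
    K=np.array(f['camera_matrix']);E=np.array(f['extrinsics']) if E is None else E
    d=np.linalg.inv(K)@[u,v,1];d=E[:3,:3]@[d[0],-d[1],-d[2]];o=E[:3,3]
    return o+d*(z-o[2])/d[2]
def proj(f,p,E=None):
    K=np.array(f['camera_matrix']);E=np.array(f['extrinsics']) if E is None else E
    c=np.linalg.inv(E)@np.r_[p,1];q=K@[c[0],-c[1],-c[2]];return q[:2]/q[2]
E
python3 - <<'E'
from h import *
import pickle
s=status.observe();print(s)
D={}
for n in('scene','top'):
    f=cams.grab_frame(n);save(n,f,n+'0');D[n]=f;print(f['extrinsics'],f['camera_matrix'],[k for k in f])
pickle.dump(D,open('D0.pkl','wb'))
E
```

```text
pics
{'t': 0.0, 'q': array([-1.41622183,  0.41189006, -0.01274853,  1.59702579,  0.00562424,
        1.13430523, -0.0822314 ]), 'qd': array([-6.01610151e-04,  4.36506084e-04, -8.81720626e-04,  9.18504672e-04,
       -1.19441772e-03, -5.41098715e-05,  7.82398799e-04]), 'effort': array([-7.59390550e-04, -5.87954307e+01,  6.41871840e-01, -2.91072822e+01,
       -5.36489964e-02,  1.83603808e-02,  1.46252314e-04]), 'tcp_pos': array([0.13800194, 0.60905973, 0.2218225 ]), 'eef_rot': array([-3.14000466e+00,  1.20304435e-04,  2.91885512e+00]), 'force': array([ 0.09838258,  0.45413172, -0.47606966]), 'torque': array([ 0.0510608 , -0.00631963,  0.05540399]), 'grasp_force': 0.0, 'gripper_width': 0.0879109477764929}
[[ 0.65204277  0.40399073 -0.64158531 -0.28794104]
 [-0.75813354  0.33782746 -0.5577689  -0.52295451]
 [-0.00858833  0.85009652  0.52655687  0.76740802]
 [ 0.          0.          0.          1.        ]] [[495.72821295   0.         262.82362774]
 [  0.         495.72821295 181.79925733]
 [  0.           0.           1.        ]] ['image', 'camera_matrix', 'extrinsics']
[[ 0.00851825  0.98895778 -0.14795252  0.40059699]
 [-0.99992558  0.00713192 -0.00989809  0.20444297]
 [-0.0087336   0.14802582  0.98894493  1.04724926]
 [ 0.          0.          0.          1.        ]] [[362.26762178   0.         254.02174895]
 [  0.         362.26762178 191.5834574 ]
 [  0.           0.           1.        ]] ['image', 'camera_matrix', 'extrinsics']
```

View pics/top0.png

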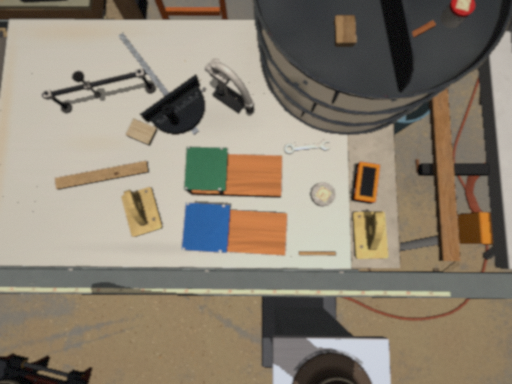

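View pics/scene0.png

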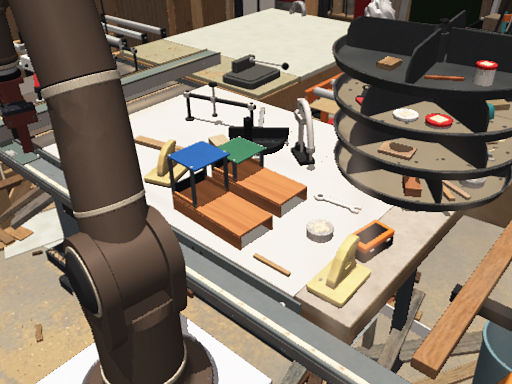

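Top view: the tall (blue) stand is at about (235,228), with its front at column 286. The short (green) stand is at about (235,172), with its front at column 282. The tin is at (322,194), the case at (367,182), the push block at (370,234) and the stick at (317,253). Next I'll turn these pixels into positions.

```bash
python3 - <<'E'
from h import *
import pickle
D=pickle.load(open('D0.pkl','rb'));f=D['top'];im=f['image'];hsv=cv2.cvtColor(im,cv2.COLOR_RGB2HSV)
def comp(mask,box,name,z):
    m=np.zeros(mask.shape,np.uint8);a,b,c,d=box;m[b:d,a:c]=mask[b:d,a:c]
    m=cv2.morphologyEx(m,cv2.MORPH_CLOSE,np.ones((5,5)))
    cs,_=cv2.findContours(m,0,1);c=max(cs,key=cv2.contourArea)
    rr=cv2.minAreaRect(c);B=cv2.boxPoints(rr)
    W=np.array([ray(f,u,v,z)[:2] for u,v in B]);C=W.mean(0);e=W[1]-W[0];e2=W[2]-W[1]
    if np.hypot(*e)<np.hypot(*e2): e,e2=e2,e
    print(name,'px',np.round(rr[0],1),'C',C.round(4),'L',np.hypot(*e).round(4),np.hypot(*e2).round(4),'ang',np.degrees(np.arctan2(e[1],e[0])).round(1))
    print('   ',W.round(3).tolist())
H,S,V=[hsv[...,i].astype(int) for i in range(3)]
print('hsv',[hsv[v,u].tolist() for u,v in((260,175),(265,235),(205,228),(205,170),(357,185),(367,180),(370,250),(322,194),(335,160),(375,265),(360,205))])
wood=(((H<15)&(S>110)&(V>70))*255).astype(np.uint8)
comp(wood,(226,145,300,200),'short deck',.046)
comp(wood,(226,203,300,260),'tall deck',.046)
comp(((H>95)&(H<125)&(S>120))*np.uint8(255),(170,190,240,260),'blue',.165)
comp(((H>60)&(H<95)&(S>100))*np.uint8(255),(170,140,240,200),'green',.112)
comp(((S>120)|(V<70))*np.uint8(255),(350,158,385,205),'case',.046)
comp(((H>18)&(H<32)&(S>70))*np.uint8(255),(349,205,392,264),'block base',.018)
v=cv2.cvtColor(im,cv2.COLOR_RGB2BGR)
a=cv2.resize(v[140:265,175:400],None,fx=3.5,fy=3.5,interpolation=cv2.INTER_CUBIC)
cv2.imwrite('pics/topc.png',a)
E
```

```text
hsv [[13, 159, 194], [12, 160, 196], [106, 179, 157], [71, 115, 113], [15, 207, 187], [0, 0, 33], [21, 116, 184], [18, 73, 200], [20, 26, 207], [18, 46, 181], [17, 46, 182]]
short deck px [253.6 175.1] C [0.5978 0.2162] L 0.1542 0.1167 ang -91.4
    [[0.541, 0.293], [0.658, 0.292], [0.654, 0.138], [0.538, 0.142]]
tall deck px [257.1 231.9] C [0.4388 0.2051] L 0.1566 0.1138 ang -93.1
    [[0.386, 0.285], [0.5, 0.28], [0.491, 0.124], [0.378, 0.131]]
blue px [205.7 226.9] C [0.4455 0.33  ] L 0.1123 0.1071 ang -1.5
    [[0.392, 0.384], [0.505, 0.382], [0.499, 0.275], [0.387, 0.279]]
green px [205.5 168.5] C [0.6016 0.3424] L 0.105 0.1039 ang -178.8
    [[0.654, 0.396], [0.654, 0.292], [0.549, 0.29], [0.549, 0.392]]
case px [365.3 181.8] C [ 0.5808 -0.0967] L 0.1128 0.0687 ang -8.8
    [[0.529, -0.054], [0.641, -0.071], [0.632, -0.14], [0.521, -0.121]]
block base px [370.  234.5] C [ 0.4354 -0.1127] L 0.1362 0.0965 ang -179.0
    [[0.5, -0.063], [0.507, -0.159], [0.371, -0.161], [0.364, -0.067]]
```

View pics/topc.png

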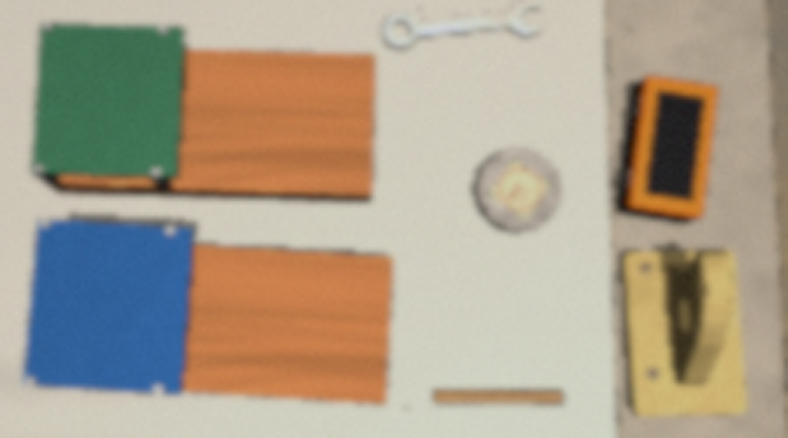

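The crop shows four things clearly:
- **Case:** its lid corners are sharp.
- **Block:** the bare end of its base points toward the robot (crop row about 400).
- **Tin:** centred at crop (517,190).
- **Stands:** both are slightly rotated.

I'll fit the poses from these corners.

```bash
cat > fit.py <<'E'
from h import *
import pickle
from scipy.optimize import least_squares
D=pickle.load(open('D0.pkl','rb'));f=D['top']
def fit(name,pts,px,x0):
    px=np.array(px)/3.5+[175-.36,140-.36]
    def W(p): c,s=np.cos(p[2]),np.sin(p[2]);return [np.array([p[0]+c*a-s*b,p[1]+s*a+c*b,z]) for a,b,z in pts]
    R=least_squares(lambda p:np.ravel([proj(f,w) for w in W(p)]-px),x0)
    print(name,R.x[:2].round(4),np.degrees(R.x[2]).round(2),'res px',np.abs(R.fun).max().round(2));return R.x
w=.058
P={}
P['short']=fit('short',[(0,-w,.046),(0,w,.046)][::1]+[],[(371,198),(375,53)][::-1] if 0 else [(375,53),(371,198)],[.6,.14,1.57])
P['tall']=fit('tall',[(0,-w,.046),(0,w,.046)],[(393,255),(386,402)],[.44,.13,1.57])
P['shortR']=fit('short w roof',[(0,-w,.046),(0,w,.046),(150,0,0)][:2]+[(.26,-w,.112),(.26,w,.112)],[(375,53),(371,198),(42,25),(36,172)],[.6,.14,1.57])
P['tallR']=fit('tall w roof',[(0,-w,.046),(0,w,.046),(.26,-w,.165),(.26,w,.165)],[(393,255),(386,402),(38,219),(26,377)],[.44,.13,1.57])
P['case']=fit('case',[(.055,.03,.046),(.055,-.03,.046),(-.055,-.03,.046),(-.055,.03,.046)],[(645,77),(718,84),(702,217),(627,210)],[.58,-.1,0])
P['block']=fit('block',[(.066,.045,.018),(.066,-.045,.018),(-.066,-.045,.018),(-.066,.045,.018)],[(626,252),(737,250),(747,412),(632,415)],[.43,-.11,0])
P['tin']=ray(f,517/3.5+174.64,190/3.5+139.64,.022);print('tin',P['tin'].round(4))
pickle.dump(P,open('P.pkl','wb'))
E
python3 fit.py
python3 - <<'E'
from h import *
import pickle
D=pickle.load(open('D0.pkl','rb'));P=pickle.load(open('P.pkl','rb'));f=D['scene']
im=cv2.cvtColor(f['image'],cv2.COLOR_RGB2BGR);im=cv2.resize(im[130:320,150:410],None,fx=3,fy=3,interpolation=cv2.INTER_CUBIC)
def dr(p,pts,col):
    c,s=np.cos(p[2]),np.sin(p[2]);q=[(proj(f,np.array([p[0]+c*a-s*b,p[1]+s*a+c*b,z]))-[150,130])*3+1 for a,b,z in pts]
    cv2.polylines(im,[np.array(q).round().astype(int)],True,col,1)
w=.058
for k,zr in(('shortR',.112),('tallR',.165)):
    dr(P[k],[(0,-w,.046),(0,w,.046),(.15,w,.046),(.15,-w,.046)],(255,0,255));dr(P[k],[(.15,-w,zr),(.15,w,zr),(.26,w,zr),(.26,-w,zr)],(255,0,255))
dr(P['case'],[(a,b,.046) for a,b in((.055,.03),(.055,-.03),(-.055,-.03),(-.055,.03))],(255,0,255))
dr(P['block'],[(a,b,.018) for a,b in((.066,.045),(.066,-.045),(-.066,-.045),(-.066,.045))],(255,0,255))
dr(P['block'],[(a,0,z) for a,z in((-.042,.018),(.059,.018),(.059,.105),(0.0,.105))],(255,0,0))
t=np.r_[P['tin'][:2],0];dr(t,[(.034*np.cos(a),.034*np.sin(a),.026) for a in np.linspace(0,6.28,30)],(255,0,255))
cv2.imwrite('pics/ov.png',im)
E
```

```text
short [0.5971 0.1384] 88.31 res px 0.47
tall [0.4352 0.1259] 87.0 res px 0.22
short w roof [0.5973 0.1364] 88.7 res px 1.12
tall w roof [0.4355 0.1247] 86.78 res px 1.33
case [ 0.5812 -0.1013] -8.35 res px 0.76
block [ 0.4353 -0.1141] 0.93 res px 0.68
tin [0.5486 0.0196 0.022 ]
```

View pics/ov.png

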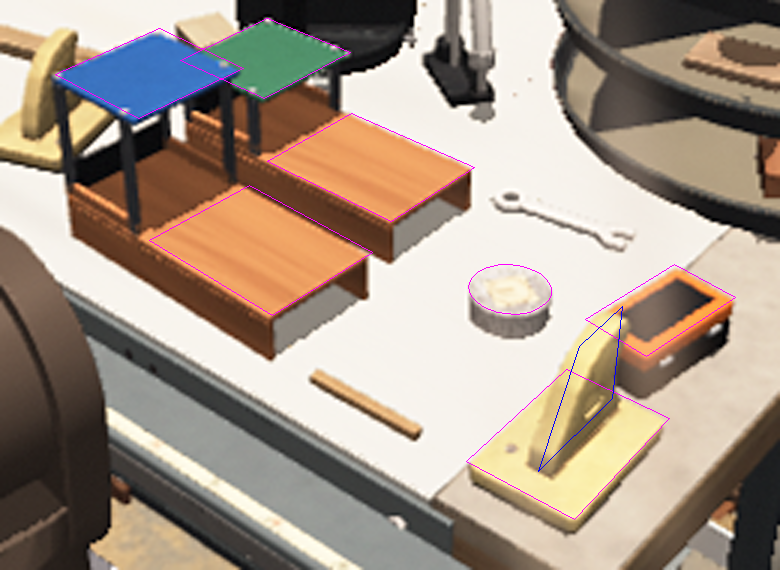

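The overlay on the scene camera agrees well for the stands, tin, case and block. I'll write a move helper and check clearance to the spanner and carousel.

```bash
cat > mv.py <<'E'
import json,os,sys,numpy as np
from scipy.spatial.transform import Rotation as Ro
# cmd pose tracked in cmd.json; plan(list of (pos,yaw_deg,tilt_deg,grip)) -> prints rows
def rot(yaw,tilt=0): return Ro.from_euler('z',yaw,degrees=True)*Ro.from_euler('x',180,degrees=True)*Ro.from_euler('y',tilt,degrees=True)
def load():
    if os.path.exists('cmd.json'):
        d=json.load(open('cmd.json'));return np.array(d['p']),Ro.from_quat(d['q'])
    return np.array([.138,.61,.223]),Ro.from_euler('xyz',[-3.14,0,2.919])
def plan(stages):
    """consecutive calls; each stage (pos,yaw,tilt,grip)"""
    p,R=load()
    for pos,yaw,tilt,g in stages:
        T=rot(yaw,tilt);d=R.inv().apply(np.array(pos)-p)/.25;a=(R.inv()*T).as_rotvec()/1.5
        d=d.round(3);a=a.round(3)
        n=max(np.linalg.norm(d)*250/41.7,np.degrees(np.linalg.norm(a)*1.5)/7.16)
        print(json.dumps([(d+0.).tolist(),(a+0.).tolist(),g]),'rows>=%.1f'%n,'' if max(abs(d).max(),abs(a).max())<=1 else 'TOO BIG')
        p=p+R.apply(d*.25);R=R*Ro.from_rotvec(a*1.5)
    json.dump({'p':p.tolist(),'q':R.as_quat().tolist()},open('cmd.json','w'))
def st(yaw,org,x,y,z):
    c,s=np.cos(np.radians(yaw)),np.sin(np.radians(yaw));return [org[0]+c*x-s*y,org[1]+s*x+c*y,z]
SH=(88.5,(.597,.1375));TA=(86.9,(.4355,.125))
E
python3 - <<'E'
from h import *
from mv import *
import pickle
f=pickle.load(open('D0.pkl','rb'))['top']
for n,u,v,z in(('ring low',398,48,.005),('ring left',382,30,.005),('ring right',418,40,.005),('jaw low',530,38,.005)):
    print(n,ray(f,u/3.5+174.6,v/3.5+139.6,z).round(3))
for z in(0,.1,.2,.3): print('car',z,ray(f,345,131,z).round(3),ray(f,290,112,z).round(3))
t=[.5486,.0196]
plan([([.28,.40,.25],140,0,1),([.42,.20,.22],115,0,1),([.545,.02,.14],88.5,0,1)])
E
```

```text
ring low [0.672 0.115 0.005]
ring left [0.687 0.128 0.005]
ring right [0.679 0.098 0.005]
jaw low [0.681 0.003 0.005]
car 0 [ 0.742 -0.056  0.   ] [0.801 0.108 0.   ]
car 0.1 [ 0.71  -0.031  0.1  ] [0.763 0.118 0.1  ]
car 0.2 [ 0.677 -0.006  0.2  ] [0.725 0.127 0.2  ]
car 0.3 [0.645 0.019 0.3  ] [0.686 0.136 0.3  ]
[[-0.739, -0.694, -0.107], [-0.001, 0.0, 0.317], 1] rows>=6.1 
[[-0.944, -0.253, 0.12], [0.0, 0.0, 0.291], 1] rows>=5.9 
[[-0.863, 0.149, 0.321], [0.0, 0.0, 0.308], 1] rows>=5.6
```

Emit:
{"name": "jog_arm", "arguments": {
  "plan": [
    [[-0.739, -0.694, -0.107], [-0.001, 0, 0.317], 1],
    [[-0.739, -0.694, -0.107], [-0.001, 0, 0.317], 1],
    [[-0.739, -0.694, -0.107], [-0.001, 0, 0.317], 1],
    [[-0.739, -0.694, -0.107], [-0.001, 0, 0.317], 1],
    [[-0.739, -0.694, -0.107], [-0.001, 0, 0.317], 1],
    [[-0.739, -0.694, -0.107], [-0.001, 0, 0.317], 1],
    [[-0.739, -0.694, -0.107], [-0.001, 0, 0.317], 1],
    [[-0.739, -0.694, -0.107], [-0.001, 0, 0.317], 1],
    [[-0.739, -0.694, -0.107], [-0.001, 0, 0.317], 1]
  ]
}}

```text
t: 0.85
tcp_pos: [0.2796, 0.3999, 0.2495]
eef_rot: [3.14, -0.001, 2.443]
force: [-0.4, 0.2, -1.1]
gripper_width: 0.0877
grasp_force: 0.0
```

Emit:
{"name": "jog_arm", "arguments": {
  "plan": [
    [[-0.944, -0.253, 0.12], [0, 0, 0.291], 1],
    [[-0.944, -0.253, 0.12], [0, 0, 0.291], 1],
    [[-0.944, -0.253, 0.12], [0, 0, 0.291], 1],
    [[-0.944, -0.253, 0.12], [0, 0, 0.291], 1],
    [[-0.944, -0.253, 0.12], [0, 0, 0.291], 1],
    [[-0.944, -0.253, 0.12], [0, 0, 0.291], 1],
    [[-0.944, -0.253, 0.12], [0, 0, 0.291], 1],
    [[-0.944, -0.253, 0.12], [0, 0, 0.291], 1],
    [[-0.944, -0.253, 0.12], [0, 0, 0.291], 1]
  ]
}}

```text
t: 1.6
tcp_pos: [0.4194, 0.2013, 0.2188]
eef_rot: [3.141, -0.001, 2.009]
force: [-0.5, 0.3, 0.3]
gripper_width: 0.0877
grasp_force: 0.0
```

Emit:
{"name": "jog_arm", "arguments": {
  "plan": [
    [[-0.863, 0.149, 0.321], [0, 0, 0.308], 1],
    [[-0.863, 0.149, 0.321], [0, 0, 0.308], 1],
    [[-0.863, 0.149, 0.321], [0, 0, 0.308], 1],
    [[-0.863, 0.149, 0.321], [0, 0, 0.308], 1],
    [[-0.863, 0.149, 0.321], [0, 0, 0.308], 1],
    [[-0.863, 0.149, 0.321], [0, 0, 0.308], 1],
    [[-0.863, 0.149, 0.321], [0, 0, 0.308], 1],
    [[-0.863, 0.149, 0.321], [0, 0, 0.308], 1],
    [[-0.863, 0.149, 0.321], [0, 0, 0.308], 1]
  ]
}}

```text
t: 2.35
tcp_pos: [0.5446, 0.0225, 0.1385]
eef_rot: [-3.141, -0.002, 1.548]
force: [-0.6, -0.3, 1.0]
gripper_width: 0.0877
grasp_force: 0.0
```

```bash
cat >> h.py <<'E'
def wrist():
    from scipy.spatial.transform import Rotation as Ro
    s=status.observe();f=cams.grab_frame('wrist');T=np.eye(4);T[:3,:3]=Ro.from_euler('xyz',s['eef_rot']).as_matrix();T[:3,3]=s['tcp_pos']
    f['extrinsics']=T@np.array(f['mount']);return f
E
python3 - <<'E'
from h import *
import pickle
f=wrist();pickle.dump(f,open('W1.pkl','wb'))
im=cv2.cvtColor(f['image'],cv2.COLOR_RGB2BGR)
q=[proj(f,np.array([.5486+.034*np.cos(a),.0196+.034*np.sin(a),.026])) for a in np.linspace(0,6.28,40)]
cv2.polylines(im,[np.array(q).round().astype(int)],True,(255,0,255),1)
q=[proj(f,np.array([.597+ .0015*0+dx,.1375,.046])) for dx in(-.058,.058)]
cv2.polylines(im,[np.array(q).round().astype(int)],True,(255,0,255),1)
cv2.imwrite('pics/w1.png',im)
E
```

```text
(no output)
```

View pics/w1.png

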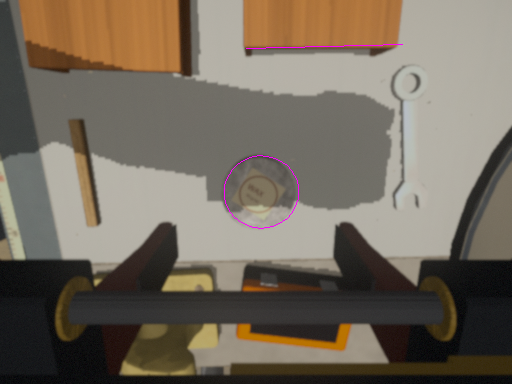

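The wrist view confirms the tin (overlay at (260,190)) and the short deck's front edge (row 45).

```bash
python3 - <<'E'
from mv import *
a=st(*SH,-.016,.003,.009);print(a)
b=st(*SH,-.016,.003,.075)
c=st(*SH,-.125,.002,.075);d=st(*SH,-.125,.002,.011)
plan([([.5484,.0196,.009],88.5,0,1),(a,88.5,0,.7),(a,88.5,0,.87),(b,88.5,0,.87),(c,88.5,30,.25)])
E
```

```text
[np.float64(0.5935821968521473), np.float64(0.12158401364531472), 0.009]
[[-0.001, 0.014, 0.524], [0.0, 0.0, 0.0], 1] rows>=3.1 
[[0.412, 0.17, 0.0], [0.0, 0.0, 0.0], 0.7] rows>=2.7 
[[0.0, 0.0, 0.0], [0.0, 0.0, 0.0], 0.87] rows>=0.0 
[[0.0, 0.0, -0.264], [0.0, 0.0, 0.0], 0.87] rows>=1.6 
[[-0.436, 0.004, 0.0], [0.0, 0.349, 0.0], 0.25] rows>=4.2
```

Emit:
{"name": "jog_arm", "arguments": {
  "plan": [
    [[-0.001, 0.014, 0.2], [0, 0, 0], 1],
    [[-0.001, 0.014, 0.36], [0, 0, 0], 1],
    [[-0.001, 0.014, 0.45], [0, 0, 0], 1],
    [[-0.001, 0.014, 0.524], [0, 0, 0], 1],
    [[-0.001, 0.014, 0.524], [0, 0, 0], 1],
    [[-0.001, 0.014, 0.524], [0, 0, 0], 0.7],
    [[-0.001, 0.014, 0.524], [0, 0, 0], 0.7],
    [[-0.001, 0.014, 0.524], [0, 0, 0], 0.7],
    [[-0.001, 0.014, 0.524], [0, 0, 0], 0.7],
    [[-0.001, 0.014, 0.524], [0, 0, 0], 0.7]
  ],
  "grip_force": 12
}}

```text
t: 3.23
tcp_pos: [0.5495, 0.0202, 0.0095]
eef_rot: [3.139, -0.003, 1.545]
force: [-1.8, 1.0, 7.9]
gripper_width: 0.067
grasp_force: 12.0
```

Emit:
{"name": "jog_arm", "arguments": {
  "plan": [
    [[0.05, 0.02, 0], [0, 0, 0], 0.7],
    [[0.12, 0.05, 0], [0, 0, 0], 0.7],
    [[0.19, 0.08, 0], [0, 0, 0], 0.7],
    [[0.26, 0.11, 0], [0, 0, 0], 0.7],
    [[0.33, 0.14, 0], [0, 0, 0], 0.7],
    [[0.38, 0.16, 0], [0, 0, 0], 0.7],
    [[0.412, 0.17, 0], [0, 0, 0], 0.7],
    [[0.412, 0.17, 0], [0, 0, 0], 0.7],
    [[0.412, 0.17, 0], [0, 0, 0], 0.7]
  ]
}}

```text
t: 3.98
tcp_pos: [0.5954, 0.123, 0.0096]
eef_rot: [3.138, -0.003, 1.546]
force: [0.6, 2.6, 5.9]
gripper_width: 0.067
grasp_force: 12.0
```

Emit:
{"name": "jog_arm", "arguments": {
  "plan": [
    [[0, 0, 0], [0, 0, 0], 0.87],
    [[0, 0, 0], [0, 0, 0], 0.87],
    [[0, 0, 0], [0, 0, 0], 0.87],
    [[0, 0, -0.1], [0, 0, 0], 0.87],
    [[0, 0, -0.264], [0, 0, 0], 0.87],
    [[0, 0, -0.264], [0, 0, 0], 0.87],
    [[0, 0, -0.264], [0, 0, 0], 0.87]
  ]
}}

```text
t: 4.57
tcp_pos: [0.595, 0.121, 0.076]
eef_rot: [3.137, -0.003, 1.544]
force: [-0.1, 0.2, -1.0]
gripper_width: 0.0763
grasp_force: 0.0
```

Emit:
{"name": "jog_arm", "arguments": {
  "plan": [
    [[-0.436, 0.004, 0], [0, 0.349, 0], 0.25],
    [[-0.436, 0.004, 0], [0, 0.349, 0], 0.25],
    [[-0.436, 0.004, 0], [0, 0.349, 0], 0.25],
    [[-0.436, 0.004, 0], [0, 0.349, 0], 0.25],
    [[-0.436, 0.004, 0], [0, 0.349, 0], 0.25],
    [[-0.436, 0.004, 0], [0, 0.349, 0], 0.25],
    [[-0.436, 0.004, 0], [0, 0.349, 0], 0.25],
    [[-0.436, 0.004, 0], [0, 0.349, 0], 0.25]
  ]
}}

```text
t: 5.23
tcp_pos: [0.591, 0.0126, 0.0726]
eef_rot: [-3.139, -0.524, 1.543]
force: [0.3, 0.7, 0.6]
gripper_width: 0.0265
grasp_force: 0.0
```

```bash
python3 - <<'E'
from h import *
f=wrist();save('',f,'w2');
t=cams.grab_frame('top');save('',t,'t2')
a=cv2.imread('pics/w2.png');b=cv2.resize(cv2.imread('pics/t2.png')[140:265,200:400],(512,320),interpolation=cv2.INTER_CUBIC)
cv2.imwrite('pics/c2.png',np.hstack([cv2.resize(a,(400,300)),cv2.resize(b,(400,300))]))
E
python3 - <<'E'
from mv import *
plan([(st(*SH,-.095,.001,.012),88.5,30,.25),(st(*SH,.002,.001,.012),88.5,30,.25),(st(*SH,-.08,.001,.03),88.5,30,.25)])
E
```

```text
[[-0.022, 0.004, 0.278], [0.0, 0.0, 0.0], 0.25] rows>=1.7 
[[0.336, 0.0, 0.194], [0.0, 0.0, 0.0], 0.25] rows>=2.3 
[[-0.248, 0.0, -0.226], [0.0, 0.0, 0.0], 0.25] rows>=2.0
```

View pics/c2.png

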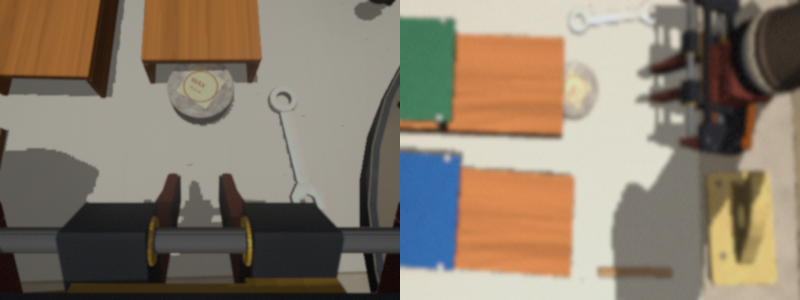

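The tin sits centred, partly inside the bottom tier, and the tilted fingers point at it. Next I push it in.

```bash
python3 - <<'E'
from mv import *
json.dump({'p':st(*SH,-.125,.002,.075),'q':rot(88.5,30).as_quat().tolist()},open('cmd.json','w'))
plan([(st(*SH,-.095,.001,.010),88.5,30,.25),(st(*SH,-.001,.001,.010),88.5,30,.25),(st(*SH,-.06,.001,.06),88.5,30,.25)])
E
```

```text
[[-0.026, 0.004, 0.285], [0.0, 0.0, 0.0], 0.25] rows>=1.7 
[[0.326, 0.0, 0.188], [0.0, 0.0, 0.0], 0.25] rows>=2.3 
[[-0.105, 0.0, -0.291], [0.0, 0.0, 0.0], 0.25] rows>=1.9
```

Emit:
{"name": "jog_arm", "arguments": {
  "plan": [
    [[-0.01, 0.002, 0.12], [0, 0, 0], 0.25],
    [[-0.02, 0.003, 0.22], [0, 0, 0], 0.25],
    [[-0.026, 0.004, 0.285], [0, 0, 0], 0.25],
    [[-0.026, 0.004, 0.285], [0, 0, 0], 0.25],
    [[-0.026, 0.004, 0.285], [0, 0, 0], 0.25]
  ]
}}

```text
t: 5.75
tcp_pos: [0.5931, 0.0451, 0.0089]
eef_rot: [-3.141, -0.525, 1.549]
force: [-0.4, -0.2, 0.2]
gripper_width: 0.0215
grasp_force: 0.0
```

Emit:
{"name": "jog_arm", "arguments": {
  "plan": [
    [[0.061, 0, 0.035], [0, 0, 0], 0.25],
    [[0.104, 0, 0.06], [0, 0, 0], 0.25],
    [[0.147, 0, 0.085], [0, 0, 0], 0.25],
    [[0.19, 0, 0.11], [0, 0, 0], 0.25],
    [[0.225, 0, 0.13], [0, 0, 0], 0.25],
    [[0.26, 0, 0.15], [0, 0, 0], 0.25],
    [[0.286, 0, 0.165], [0, 0, 0], 0.25],
    [[0.31, 0, 0.179], [0, 0, 0], 0.25],
    [[0.326, 0, 0.188], [0, 0, 0], 0.25],
    [[0.326, 0, 0.188], [0, 0, 0], 0.25]
  ]
}}

```text
t: 6.58
tcp_pos: [0.596, 0.1376, 0.0091]
eef_rot: [3.141, -0.526, 1.546]
force: [0.1, 0.1, -0.6]
gripper_width: 0.0219
grasp_force: 0.0
```

Emit:
{"name": "jog_arm", "arguments": {
  "plan": [
    [[0, 0, 0], [0, 0, 0], 0.25],
    [[0, 0, 0], [0, 0, 0], 0.25]
  ]
}}

```text
t: 6.75
tcp_pos: [0.5961, 0.1358, 0.0089]
eef_rot: [3.141, -0.525, 1.544]
force: [0.3, -0.3, -0.9]
gripper_width: 0.0217
grasp_force: 0.0
```

```bash
python3 - <<'E'
from mv import *
plan([([.55,-.02,.17],110,0,.5),([.56,-.09,.15],171.65,0,1)])
E
```

```text
[[-0.122, -0.167, -0.578], [0.065, -0.345, -0.244], 0.5] rows>=5.1 
[[-0.277, -0.058, 0.079], [0.0, 0.0, -0.718], 1] rows>=8.6
```

Emit:
{"name": "jog_arm", "arguments": {
  "plan": [
    [[-0.104, 0, -0.06], [0, 0, 0], 0.25],
    [[-0.208, 0, -0.12], [0, 0, 0], 0.25],
    [[-0.208, 0, -0.12], [0, 0, 0], 0.25],
    [[-0.105, 0, -0.291], [0, 0, 0], 0.25],
    [[-0.105, 0, -0.291], [0, 0, 0], 0.25],
    [[-0.105, 0, -0.291], [0, 0, 0], 0.25],
    [[-0.105, 0, -0.291], [0, 0, 0], 0.25]
  ]
}}

```text
t: 7.33
tcp_pos: [0.5951, 0.0769, 0.0595]
eef_rot: [3.139, -0.525, 1.546]
force: [-0.1, 0.3, 0.5]
gripper_width: 0.0219
grasp_force: 0.0
```

Emit:
{"name": "jog_arm", "arguments": {
  "plan": [
    [[-0.122, -0.167, -0.578], [0.065, -0.345, -0.244], 0.5],
    [[-0.122, -0.167, -0.578], [0.065, -0.345, -0.244], 0.5],
    [[-0.122, -0.167, -0.578], [0.065, -0.345, -0.244], 0.5],
    [[-0.122, -0.167, -0.578], [0.065, -0.345, -0.244], 0.5],
    [[-0.122, -0.167, -0.578], [0.065, -0.345, -0.244], 0.5],
    [[-0.122, -0.167, -0.578], [0.065, -0.345, -0.244], 0.5],
    [[-0.122, -0.167, -0.578], [0.065, -0.345, -0.244], 0.5],
    [[-0.122, -0.167, -0.578], [0.065, -0.345, -0.244], 0.5]
  ]
}}

```text
t: 8.0
tcp_pos: [0.5493, -0.0197, 0.1672]
eef_rot: [-3.141, -0.004, 1.919]
force: [-0.4, 0.0, -0.1]
gripper_width: 0.044
grasp_force: 0.0
```

```bash
python3 - <<'E'
from h import *
f=wrist();save('',f,'w3')
s=cams.grab_frame('scene');save('',s,'s3')
a=cv2.imread('pics/w3.png');b=cv2.resize(cv2.imread('pics/s3.png')[160:260,190:340],(400,267),interpolation=cv2.INTER_CUBIC)
o=np.zeros((300,800,3),np.uint8);o[:,:400]=cv2.resize(a,(400,300));o[:267,400:]=b
cv2.imwrite('pics/c3.png',o)
E
```

```text
(no output)
```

View pics/c3.png

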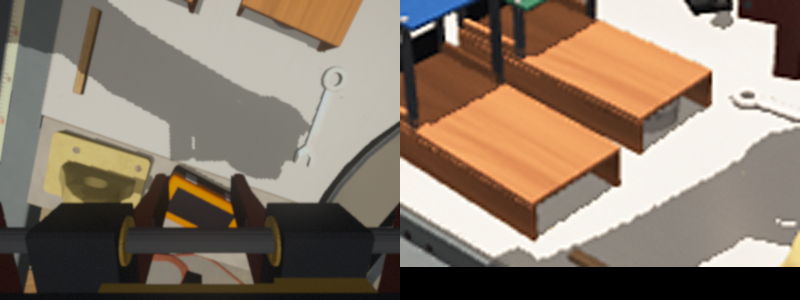

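Emit:
{"name": "jog_arm", "arguments": {
  "plan": [
    [[-0.277, -0.058, 0.079], [0, 0, -0.718], 1],
    [[-0.277, -0.058, 0.079], [0, 0, -0.718], 1],
    [[-0.277, -0.058, 0.079], [0, 0, -0.718], 1],
    [[-0.277, -0.058, 0.079], [0, 0, -0.718], 1],
    [[-0.277, -0.058, 0.079], [0, 0, -0.718], 1],
    [[-0.277, -0.058, 0.079], [0, 0, -0.718], 1],
    [[-0.277, -0.058, 0.079], [0, 0, -0.718], 1],
    [[-0.277, -0.058, 0.079], [0, 0, -0.718], 1],
    [[-0.277, -0.058, 0.079], [0, 0, -0.718], 1],
    [[-0.277, -0.058, 0.079], [0, 0, -0.718], 1]
  ]
}}

```text
t: 8.93
tcp_pos: [0.5595, -0.0921, 0.1477]
eef_rot: [3.139, -0.001, 2.996]
force: [-0.5, -1.1, -0.3]
gripper_width: 0.0876
grasp_force: 0.0
```

The tin appears inside the tier, at (665,115) in the right panel. I'll check how far in together with the case alignment.

```bash
python3 - <<'E'
from h import *
from mv import *
import pickle
f=wrist();a=cv2.cvtColor(f['image'],cv2.COLOR_RGB2BGR)
p=[.5812,-.1013];
q=[proj(f,st(-8.35,p,x,y,.046)) for x,y in((.055,.03),(.055,-.03),(-.055,-.03),(-.055,.03))]
cv2.polylines(a,[np.array(q).round().astype(int)],True,(255,0,255),1)
s=pickle.load(open('D0.pkl','rb'))['scene'];b=cv2.imread('pics/s3.png')
u0,v0,k=265,180,9
b=cv2.resize(b[v0:v0+42,u0:u0+44],None,fx=k,fy=k,interpolation=cv2.INTER_CUBIC)
def L(pts,c): cv2.polylines(b,[np.array([(proj(s,w)-[u0,v0]+.5)*k for w in pts]).round().astype(int)],False,c,1)
th=np.linspace(0,6.28,40)
for z in(.0,.026): L([st(*SH,.039+.034*np.cos(t),.001+.034*np.sin(t),z) for t in th],(255,0,255))
L([st(*SH,0,-.052,0),st(*SH,0,.052,0)],(255,255,0))
o=np.zeros((384,800,3),np.uint8);o[:342,:456]=cv2.resize(a,(456,342));bb=b[:384,:344];o[:bb.shape[0],456:456+bb.shape[1]]=bb
cv2.imwrite('pics/c4.png',o)
E
```

```text
(no output)
```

View pics/c4.png

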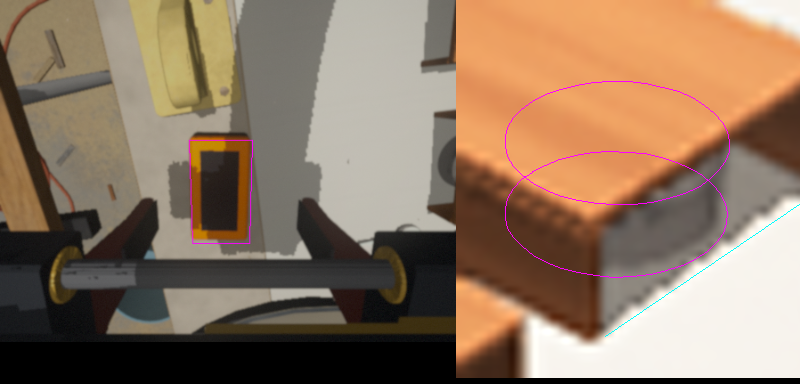

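The tin's front edge lies behind the stand's front line (cyan), so the tin is in. The case overlay also matches. Next I grasp the case.

```bash
python3 - <<'E'
from mv import *
plan([([.5812,-.1013,.0095],171.65,0,1),([.57,-.06,.14],171.65,0,.6),([.57,.03,.14],130,0,.6),(st(*SH,.07,0,.14),88.5,0,.6),(st(*SH,.07,0,.058),88.5,0,.6),(st(*SH,.07,0,.14),88.5,0,.9)])
E
```

```text
[[-0.09, -0.032, 0.563], [0.0, 0.0, 0.0], 1] rows>=3.4 
[[0.068, 0.157, -0.523], [0.0, 0.0, 0.0], 0.6] rows>=3.3 
[[0.053, 0.356, 0.0], [0.0, 0.0, 0.485], 0.6] rows>=5.8 
[[0.469, 0.545, 0.001], [0.0, 0.0, 0.483], 0.6] rows>=5.8 
[[0.0, -0.001, 0.328], [0.0, 0.0, 0.0], 0.6] rows>=2.0 
[[0.0, 0.0, -0.328], [0.0, 0.0, 0.0], 0.9] rows>=2.0
```

Emit:
{"name": "jog_arm", "arguments": {
  "plan": [
    [[-0.09, -0.032, 0.16], [0, 0, 0], 1],
    [[-0.09, -0.032, 0.32], [0, 0, 0], 1],
    [[-0.09, -0.032, 0.46], [0, 0, 0], 1],
    [[-0.09, -0.032, 0.563], [0, 0, 0], 1],
    [[-0.09, -0.032, 0.563], [0, 0, 0], 1],
    [[-0.09, -0.032, 0.563], [0, 0, 0], 0.6],
    [[-0.09, -0.032, 0.563], [0, 0, 0], 0.6],
    [[-0.09, -0.032, 0.563], [0, 0, 0], 0.6],
    [[-0.09, -0.032, 0.563], [0, 0, 0], 0.6],
    [[-0.09, -0.032, 0.563], [0, 0, 0], 0.6]
  ],
  "grip_force": 25
}}

```text
t: 9.82
tcp_pos: [0.5824, -0.1018, 0.0097]
eef_rot: [3.14, 0.004, 2.996]
force: [-0.4, -0.8, 6.7]
gripper_width: 0.0598
grasp_force: 25.0
```

Emit:
{"name": "jog_arm", "arguments": {
  "plan": [
    [[0, 0, 0], [0, 0, 0], 0.6],
    [[0, 0, -0.08], [0, 0, 0], 0.6],
    [[0, 0, -0.2], [0, 0, 0], 0.6],
    [[0.068, 0.157, -0.523], [0, 0, 0], 0.6],
    [[0.068, 0.157, -0.523], [0, 0, 0], 0.6],
    [[0.068, 0.157, -0.523], [0, 0, 0], 0.6],
    [[0.068, 0.157, -0.523], [0, 0, 0], 0.6]
  ]
}}

```text
t: 10.4
tcp_pos: [0.5719, -0.0584, 0.1422]
eef_rot: [3.138, 0.007, 2.999]
force: [0.9, -0.2, -2.0]
gripper_width: 0.06
grasp_force: 25.0
```

Holding the case.

Emit:
{"name": "jog_arm", "arguments": {
  "plan": [
    [[0.053, 0.356, 0], [0, 0, 0.485], 0.6],
    [[0.053, 0.356, 0], [0, 0, 0.485], 0.6],
    [[0.053, 0.356, 0], [0, 0, 0.485], 0.6],
    [[0.053, 0.356, 0], [0, 0, 0.485], 0.6],
    [[0.053, 0.356, 0], [0, 0, 0.485], 0.6],
    [[0.053, 0.356, 0], [0, 0, 0.485], 0.6],
    [[0.053, 0.356, 0], [0, 0, 0.485], 0.6],
    [[0.053, 0.356, 0], [0, 0, 0.485], 0.6]
  ]
}}

```text
t: 11.07
tcp_pos: [0.5693, 0.0289, 0.1375]
eef_rot: [-3.141, -0.001, 2.272]
force: [-0.4, -0.3, -2.2]
gripper_width: 0.0599
grasp_force: 25.0
```

Emit:
{"name": "jog_arm", "arguments": {
  "plan": [
    [[0.469, 0.545, 0.001], [0, 0, 0.483], 0.6],
    [[0.469, 0.545, 0.001], [0, 0, 0.483], 0.6],
    [[0.469, 0.545, 0.001], [0, 0, 0.483], 0.6],
    [[0.469, 0.545, 0.001], [0, 0, 0.483], 0.6],
    [[0.469, 0.545, 0.001], [0, 0, 0.483], 0.6],
    [[0.469, 0.545, 0.001], [0, 0, 0.483], 0.6],
    [[0.469, 0.545, 0.001], [0, 0, 0.483], 0.6],
    [[0.469, 0.545, 0.001], [0, 0, 0.483], 0.6],
    [[0.469, 0.545, 0.001], [0, 0, 0.483], 0.6]
  ]
}}

```text
t: 11.82
tcp_pos: [0.599, 0.2055, 0.1386]
eef_rot: [3.141, -0.0, 1.547]
force: [-0.1, 0.4, -2.0]
gripper_width: 0.0601
grasp_force: 25.0
```

Emit:
{"name": "jog_arm", "arguments": {
  "plan": [
    [[0, -0.001, 0.1], [0, 0, 0], 0.6],
    [[0, -0.001, 0.2], [0, 0, 0], 0.6],
    [[0, -0.001, 0.27], [0, 0, 0], 0.6],
    [[0, -0.001, 0.305], [0, 0, 0], 0.6],
    [[0, -0.001, 0.328], [0, 0, 0], 0.6],
    [[0, -0.001, 0.328], [0, 0, 0], 0.6],
    [[0, -0.001, 0.328], [0, 0, 0], 0.6]
  ]
}}

```text
t: 12.4
tcp_pos: [0.5996, 0.2067, 0.0578]
eef_rot: [3.139, -0.002, 1.544]
force: [0.8, 0.3, -1.1]
gripper_width: 0.0597
grasp_force: 25.0
```

```bash
python3 - <<'E'
from mv import *
p,R=load()
json.dump({'p':st(*SH,.07,0,.057),'q':R.as_quat().tolist()},open('cmd.json','w'))
plan([(st(*SH,.07,0,.125),88.5,0,.95),(st(*SH,-.03,0,.125),88.5,30,.3),(st(*SH,-.03,0,.061),88.5,30,.3),(st(*SH,.12,0,.061),88.5,30,.3),(st(*SH,.136,0,.061),88.5,30,.3)])
E
```

```text
[[0.0, 0.0, -0.272], [0.0, 0.0, 0.0], 0.95] rows>=1.6 
[[-0.4, 0.0, 0.0], [0.0, 0.349, 0.0], 0.3] rows>=4.2 
[[-0.128, 0.0, 0.222], [0.0, 0.0, 0.0], 0.3] rows>=1.5 
[[0.52, 0.0, 0.3], [0.0, 0.0, 0.0], 0.3] rows>=3.6 
[[0.055, 0.0, 0.032], [0.0, 0.0, 0.0], 0.3] rows>=0.4
```

Emit:
{"name": "jog_arm", "arguments": {
  "plan": [
    [[0, 0, 0.004], [0, 0, 0], 0.6],
    [[0, 0, 0.004], [0, 0, 0], 0.6],
    [[0, 0, 0.004], [0, 0, 0], 0.95],
    [[0, 0, 0.004], [0, 0, 0], 0.95],
    [[0, 0, 0.004], [0, 0, 0], 0.95],
    [[0, 0, 0.004], [0, 0, 0], 0.95]
  ]
}}

```text
t: 12.9
tcp_pos: [0.5991, 0.2073, 0.0563]
eef_rot: [3.14, -0.002, 1.545]
force: [1.1, -0.8, -0.3]
gripper_width: 0.0818
grasp_force: 0.0
```

Emit:
{"name": "jog_arm", "arguments": {
  "plan": [
    [[0, 0, -0.12], [0, 0, 0], 0.95],
    [[0, 0, -0.272], [0, 0, 0], 0.95],
    [[0, 0, -0.272], [0, 0, 0], 0.95],
    [[0, 0, -0.272], [0, 0, 0], 0.95]
  ]
}}

```text
t: 13.23
tcp_pos: [0.6004, 0.2076, 0.1264]
eef_rot: [3.136, -0.003, 1.544]
force: [-0.7, 0.5, -0.5]
gripper_width: 0.0834
grasp_force: 0.0
```

Emit:
{"name": "jog_arm", "arguments": {
  "plan": [
    [[-0.4, 0, 0], [0, 0.349, 0], 0.3],
    [[-0.4, 0, 0], [0, 0.349, 0], 0.3],
    [[-0.4, 0, 0], [0, 0.349, 0], 0.3],
    [[-0.4, 0, 0], [0, 0.349, 0], 0.3],
    [[-0.4, 0, 0], [0, 0.349, 0], 0.3],
    [[-0.4, 0, 0], [0, 0.349, 0], 0.3],
    [[-0.4, 0, 0], [0, 0.349, 0], 0.3]
  ]
}}

```text
t: 13.82
tcp_pos: [0.5955, 0.105, 0.1222]
eef_rot: [-3.139, -0.523, 1.539]
force: [0.2, 0.7, -0.6]
gripper_width: 0.0401
grasp_force: 0.0
```

Emit:
{"name": "jog_arm", "arguments": {
  "plan": [
    [[-0.128, 0, 0.222], [0, 0, 0], 0.3],
    [[-0.128, 0, 0.222], [0, 0, 0], 0.3],
    [[-0.128, 0, 0.222], [0, 0, 0], 0.3],
    [[-0.128, 0, 0.222], [0, 0, 0], 0.3]
  ]
}}

```text
t: 14.15
tcp_pos: [0.5951, 0.1101, 0.0592]
eef_rot: [-3.14, -0.524, 1.548]
force: [0.2, -1.3, 0.3]
gripper_width: 0.0262
grasp_force: 0.0
```

Emit:
{"name": "jog_arm", "arguments": {
  "plan": [
    [[0.095, 0, 0.055], [0, 0, 0], 0.3],
    [[0.147, 0, 0.085], [0, 0, 0], 0.3],
    [[0.19, 0, 0.11], [0, 0, 0], 0.3],
    [[0.234, 0, 0.135], [0, 0, 0], 0.3],
    [[0.277, 0, 0.16], [0, 0, 0], 0.3],
    [[0.329, 0, 0.19], [0, 0, 0], 0.3],
    [[0.381, 0, 0.22], [0, 0, 0], 0.3],
    [[0.433, 0, 0.25], [0, 0, 0], 0.3],
    [[0.485, 0, 0.28], [0, 0, 0], 0.3],
    [[0.52, 0, 0.3], [0, 0, 0], 0.3]
  ]
}}

```text
t: 14.98
tcp_pos: [0.5997, 0.26, 0.0601]
eef_rot: [3.141, -0.526, 1.546]
force: [-0.7, -1.4, 0.6]
gripper_width: 0.0265
grasp_force: 0.7
```

Emit:
{"name": "jog_arm", "arguments": {
  "plan": [
    [[0.01, 0, 0.006], [0, 0, 0], 0.3],
    [[0.02, 0, 0.012], [0, 0, 0], 0.3],
    [[0.028, 0, 0.016], [0, 0, 0], 0.3],
    [[0.035, 0, 0.02], [0, 0, 0], 0.3]
  ]
}}

```text
t: 15.32
tcp_pos: [0.6006, 0.2666, 0.0598]
eef_rot: [3.141, -0.524, 1.544]
force: [0.3, -2.0, 0.0]
gripper_width: 0.0262
grasp_force: 0.5
```

Emit:
{"name": "jog_arm", "arguments": {
  "plan": [
    [[0.005, 0, 0.003], [0, 0, 0], 0.3],
    [[0.009, 0, 0.005], [0, 0, 0], 0.3],
    [[0.012, 0, 0.007], [0, 0, 0], 0.3],
    [[0.016, 0, 0.009], [0, 0, 0], 0.3],
    [[0.016, 0, 0.009], [0, 0, 0], 0.3]
  ]
}}

```text
t: 15.73
tcp_pos: [0.6011, 0.2694, 0.0597]
eef_rot: [3.14, -0.522, 1.543]
force: [-2.1, -7.3, 1.9]
gripper_width: 0.0263
grasp_force: 3.7
```

Emit:
{"name": "jog_arm", "arguments": {
  "plan": [
    [[0.0035, 0, 0.002], [0, 0, 0], 0.3],
    [[0.007, 0, 0.004], [0, 0, 0], 0.3],
    [[0.007, 0, 0.004], [0, 0, 0], 0.3]
  ]
}}

```text
t: 15.98
tcp_pos: [0.6011, 0.2697, 0.0596]
eef_rot: [3.14, -0.521, 1.542]
force: [-4.1, -13.2, 6.0]
gripper_width: 0.0266
grasp_force: 6.6
```

The case meets the stop: force rose to 13 N at stand x = 132 mm, where I expected 133 mm. I'll retreat and go to the block.

```bash
python3 - <<'E'
from mv import *
json.dump({'p':st(*SH,.1367,0,.061),'q':rot(88.5,30).as_quat().tolist()},open('cmd.json','w'))
plan([(st(*SH,.03,0,.08),88.5,30,.3),([.53,.06,.21],70,0,.3),([.47,-.05,.2],30,0,.6),([.4433,-.105,.19],.93,0,.6)])
E
```

```text
[[-0.332, 0.0, -0.279], [0.0, 0.0, 0.0], 0.3] rows>=2.6 
[[-0.118, -0.26, -0.669], [-0.056, -0.346, 0.21], 0.3] rows>=4.9 
[[-0.495, -0.075, 0.04], [0.0, 0.0, 0.466], 0.6] rows>=5.6 
[[-0.203, 0.137, 0.04], [0.0, 0.0, 0.338], 0.6] rows>=4.1
```

Emit:
{"name": "jog_arm", "arguments": {
  "plan": [
    [[-0.1, 0, -0.06], [0, 0, 0], 0.3],
    [[-0.22, 0, -0.16], [0, 0, 0], 0.3],
    [[-0.332, 0, -0.279], [0, 0, 0], 0.3],
    [[-0.332, 0, -0.279], [0, 0, 0], 0.3],
    [[-0.332, 0, -0.279], [0, 0, 0], 0.3]
  ]
}}

```text
t: 16.4
tcp_pos: [0.5991, 0.1641, 0.0797]
eef_rot: [3.138, -0.524, 1.541]
force: [0.2, 1.1, 0.5]
gripper_width: 0.026
grasp_force: 0.0
```

Emit:
{"name": "jog_arm", "arguments": {
  "plan": [
    [[-0.118, -0.26, -0.669], [-0.056, -0.346, 0.21], 0.3],
    [[-0.118, -0.26, -0.669], [-0.056, -0.346, 0.21], 0.3],
    [[-0.118, -0.26, -0.669], [-0.056, -0.346, 0.21], 0.3],
    [[-0.118, -0.26, -0.669], [-0.056, -0.346, 0.21], 0.3],
    [[-0.118, -0.26, -0.669], [-0.056, -0.346, 0.21], 0.3],
    [[-0.118, -0.26, -0.669], [-0.056, -0.346, 0.21], 0.3],
    [[-0.118, -0.26, -0.669], [-0.056, -0.346, 0.21], 0.3],
    [[-0.118, -0.26, -0.669], [-0.056, -0.346, 0.21], 0.3]
  ]
}}

```text
t: 17.07
tcp_pos: [0.5293, 0.0617, 0.2078]
eef_rot: [-3.14, -0.003, 1.227]
force: [-0.3, 0.7, 0.3]
gripper_width: 0.0264
grasp_force: 0.0
```

Emit:
{"name": "jog_arm", "arguments": {
  "plan": [
    [[-0.495, -0.075, 0.04], [0, 0, 0.466], 0.6],
    [[-0.495, -0.075, 0.04], [0, 0, 0.466], 0.6],
    [[-0.495, -0.075, 0.04], [0, 0, 0.466], 0.6],
    [[-0.495, -0.075, 0.04], [0, 0, 0.466], 0.6],
    [[-0.495, -0.075, 0.04], [0, 0, 0.466], 0.6],
    [[-0.495, -0.075, 0.04], [0, 0, 0.466], 0.6],
    [[-0.495, -0.075, 0.04], [0, 0, 0.466], 0.6],
    [[-0.495, -0.075, 0.04], [0, 0, 0.466], 0.6],
    [[-0.495, -0.075, 0.04], [0, 0, 0.466], 0.6]
  ]
}}

```text
t: 17.82
tcp_pos: [0.4696, -0.0504, 0.1979]
eef_rot: [-3.14, -0.0, 0.526]
force: [0.0, -0.7, 0.1]
gripper_width: 0.0526
grasp_force: 0.0
```

Emit:
{"name": "jog_arm", "arguments": {
  "plan": [
    [[-0.203, 0.137, 0.04], [0, 0, 0.338], 0.6],
    [[-0.203, 0.137, 0.04], [0, 0, 0.338], 0.6],
    [[-0.203, 0.137, 0.04], [0, 0, 0.338], 0.6],
    [[-0.203, 0.137, 0.04], [0, 0, 0.338], 0.6],
    [[-0.203, 0.137, 0.04], [0, 0, 0.338], 0.6],
    [[-0.203, 0.137, 0.04], [0, 0, 0.338], 0.6],
    [[-0.203, 0.137, 0.04], [0, 0, 0.338], 0.6],
    [[-0.203, 0.137, 0.04], [0, 0, 0.338], 0.6]
  ]
}}

```text
t: 18.48
tcp_pos: [0.4431, -0.105, 0.1884]
eef_rot: [-3.14, -0.001, 0.02]
force: [0.1, 0.1, 0.3]
gripper_width: 0.053
grasp_force: 0.0
```

```bash
python3 - <<'E'
from h import *
from mv import *
f=wrist();a=cv2.cvtColor(f['image'],cv2.COLOR_RGB2BGR)
p=[.4353,-.1141];yw=.93
def L(im,f,pts,c=(255,0,255)): cv2.polylines(im,[np.array([proj(f,st(yw,p,*w)) for w in pts]).round().astype(int)],True,c,1)
def both(im,f):
    L(im,f,[(x,y,.018) for x,y in((.066,.045),(.066,-.045),(-.066,-.045),(-.066,.045))])
    L(im,f,[(x,y,.018) for x,y in((.059,.011),(.059,-.011),(-.042,-.011),(-.042,.011))],(255,255,0))
    L(im,f,[(x,y,.065) for x,y in((.018,.011),(.018,-.011),(-.002,-.011),(-.002,.011))],(0,0,255))
both(a,f)
s=cams.grab_frame('scene');b=cv2.cvtColor(s['image'],cv2.COLOR_RGB2BGR)[110:270,160:345]
o=np.zeros((384,800,3),np.uint8);o[:,:512]=a;o[:249,512:]=cv2.resize(b,(288,249),interpolation=cv2.INTER_CUBIC)
cv2.imwrite('pics/c5.png',o)
E
```

```text
(no output)
```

View pics/c5.png

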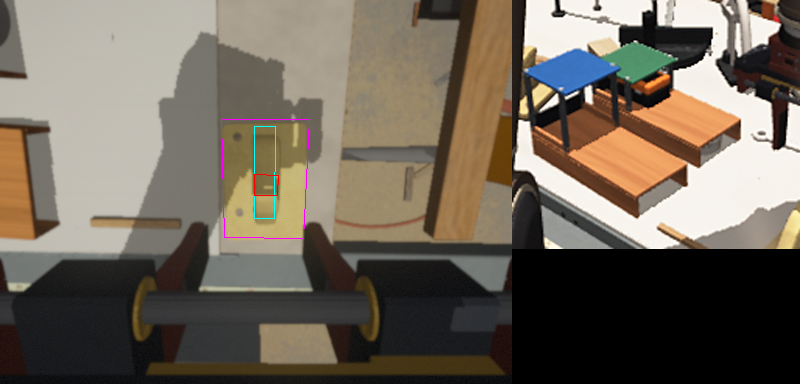

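The block overlay matches. The scene view also shows the case under the green roof and the tin inside the tier.

```bash
python3 - <<'E'
from mv import *
plan([([.4433,-.1142,.047],.93,0,.6),([.4433,-.10,.18],.93,0,.1),([.44,.0,.185],50,0,.1),(st(*TA,.08,0,.185),86.9,0,.1),(st(*TA,.08,0,.0935),86.9,0,.1)])
E
```

```text
[[0.0, 0.037, 0.572], [0.0, 0.0, 0.0], 0.6] rows>=3.4 
[[0.001, -0.057, -0.532], [0.0, 0.0, 0.0], 0.1] rows>=3.2 
[[-0.007, -0.4, -0.02], [0.0, 0.0, -0.571], 0.1] rows>=6.9 
[[0.627, -0.527, 0.0], [0.0, 0.0, -0.429], 0.1] rows>=5.1 
[[0.0, 0.0, 0.366], [0.0, 0.0, 0.0], 0.1] rows>=2.2
```

Emit:
{"name": "jog_arm", "arguments": {
  "plan": [
    [[0, 0.037, 0.16], [0, 0, 0], 0.6],
    [[0, 0.037, 0.32], [0, 0, 0], 0.6],
    [[0, 0.037, 0.46], [0, 0, 0], 0.6],
    [[0, 0.037, 0.572], [0, 0, 0], 0.6],
    [[0, 0.037, 0.572], [0, 0, 0], 0.6],
    [[0, 0.037, 0.572], [0, 0, 0], 0.1],
    [[0, 0.037, 0.572], [0, 0, 0], 0.1],
    [[0, 0.037, 0.572], [0, 0, 0], 0.1],
    [[0, 0.037, 0.572], [0, 0, 0], 0.1],
    [[0, 0.037, 0.572], [0, 0, 0], 0.1]
  ]
}}

```text
t: 19.42
tcp_pos: [0.4443, -0.1141, 0.0468]
eef_rot: [-3.14, -0.004, 0.017]
force: [-0.5, 0.5, -0.7]
gripper_width: 0.0231
grasp_force: 0.0
```

Emit:
{"name": "jog_arm", "arguments": {
  "plan": [
    [[0, 0, 0], [0, 0, 0], 0.1],
    [[0, 0, 0], [0, 0, 0], 0.1],
    [[0, 0, -0.08], [0, 0, 0], 0.1],
    [[0, -0.03, -0.2], [0, 0, 0], 0.1],
    [[0.001, -0.057, -0.532], [0, 0, 0], 0.1],
    [[0.001, -0.057, -0.532], [0, 0, 0], 0.1],
    [[0.001, -0.057, -0.532], [0, 0, 0], 0.1],
    [[0.001, -0.057, -0.532], [0, 0, 0], 0.1]
  ]
}}

```text
t: 20.08
tcp_pos: [0.4447, -0.0996, 0.1806]
eef_rot: [-3.138, -0.006, 0.018]
force: [-0.9, 0.7, -2.5]
gripper_width: 0.0218
grasp_force: 24.9
```

Holding the block.

Emit:
{"name": "jog_arm", "arguments": {
  "plan": [
    [[-0.007, -0.4, -0.02], [0, 0, -0.571], 0.1],
    [[-0.007, -0.4, -0.02], [0, 0, -0.571], 0.1],
    [[-0.007, -0.4, -0.02], [0, 0, -0.571], 0.1],
    [[-0.007, -0.4, -0.02], [0, 0, -0.571], 0.1],
    [[-0.007, -0.4, -0.02], [0, 0, -0.571], 0.1],
    [[-0.007, -0.4, -0.02], [0, 0, -0.571], 0.1],
    [[-0.007, -0.4, -0.02], [0, 0, -0.571], 0.1],
    [[-0.007, -0.4, -0.02], [0, 0, -0.571], 0.1],
    [[-0.007, -0.4, -0.02], [0, 0, -0.571], 0.1],
    [[-0.007, -0.4, -0.02], [0, 0, -0.571], 0.1]
  ]
}}

```text
t: 20.92
tcp_pos: [0.4393, -0.0005, 0.183]
eef_rot: [-3.141, -0.0, 0.868]
force: [-0.7, -0.1, -1.2]
gripper_width: 0.0217
grasp_force: 24.9
```

Emit:
{"name": "jog_arm", "arguments": {
  "plan": [
    [[0.627, -0.527, 0], [0, 0, -0.429], 0.1],
    [[0.627, -0.527, 0], [0, 0, -0.429], 0.1],
    [[0.627, -0.527, 0], [0, 0, -0.429], 0.1],
    [[0.627, -0.527, 0], [0, 0, -0.429], 0.1],
    [[0.627, -0.527, 0], [0, 0, -0.429], 0.1],
    [[0.627, -0.527, 0], [0, 0, -0.429], 0.1],
    [[0.627, -0.527, 0], [0, 0, -0.429], 0.1],
    [[0.627, -0.527, 0], [0, 0, -0.429], 0.1],
    [[0.627, -0.527, 0], [0, 0, -0.429], 0.1]
  ]
}}

```text
t: 21.67
tcp_pos: [0.4397, 0.2029, 0.1837]
eef_rot: [3.141, -0.001, 1.512]
force: [0.5, -0.9, -2.4]
gripper_width: 0.0221
grasp_force: 24.9
```

Emit:
{"name": "jog_arm", "arguments": {
  "plan": [
    [[0, 0, 0.12], [0, 0, 0], 0.1],
    [[0, 0, 0.22], [0, 0, 0], 0.1],
    [[0, 0, 0.3], [0, 0, 0], 0.1],
    [[0, 0, 0.34], [0, 0, 0], 0.1],
    [[0, 0, 0.366], [0, 0, 0], 0.1],
    [[0, 0, 0.366], [0, 0, 0], 0.1],
    [[0, 0, 0.366], [0, 0, 0], 0.1]
  ]
}}

```text
t: 22.25
tcp_pos: [0.4404, 0.204, 0.0929]
eef_rot: [3.14, -0.002, 1.514]
force: [-0.0, -0.3, -0.8]
gripper_width: 0.0218
grasp_force: 25.0
```

```bash
python3 - <<'E'
from mv import *
p,R=load()
json.dump({'p':(p+[0,0,-.001]).tolist(),'q':R.as_quat().tolist()},open('cmd.json','w'))
plan([(st(*TA,.08,0,.18),86.9,0,.6),(st(*TA,-.04,0,.14),86.9,30,.5),(st(*TA,-.04,0,.055),86.9,30,.5),(st(*TA,.10,0,.055),86.9,30,.5)])
E
```

```text
[[0.0, 0.0, -0.35], [0.0, 0.0, 0.0], 0.6] rows>=2.1 
[[-0.48, 0.0, 0.16], [0.0, 0.349, 0.0], 0.5] rows>=4.2 
[[-0.17, 0.0, 0.295], [0.0, 0.0, 0.0], 0.5] rows>=2.0 
[[0.485, 0.0, 0.28], [0.0, 0.0, 0.0], 0.5] rows>=3.4
```

Emit:
{"name": "jog_arm", "arguments": {
  "plan": [
    [[0, 0, 0.004], [0, 0, 0], 0.1],
    [[0, 0, 0.004], [0, 0, 0], 0.1],
    [[0, 0, 0.004], [0, 0, 0], 0.6],
    [[0, 0, 0.004], [0, 0, 0], 0.6],
    [[0, 0, 0.004], [0, 0, 0], 0.6],
    [[0, 0, 0.004], [0, 0, 0], 0.6]
  ]
}}

```text
t: 22.75
tcp_pos: [0.4399, 0.2047, 0.0916]
eef_rot: [3.141, -0.002, 1.516]
force: [0.0, 0.2, -0.3]
gripper_width: 0.045
grasp_force: 0.0
```

Emit:
{"name": "jog_arm", "arguments": {
  "plan": [
    [[0, 0, -0.14], [0, 0, 0], 0.6],
    [[0, 0, -0.28], [0, 0, 0], 0.6],
    [[0, 0, -0.35], [0, 0, 0], 0.6],
    [[0, 0, -0.35], [0, 0, 0], 0.6],
    [[0, 0, -0.35], [0, 0, 0], 0.6]
  ]
}}

```text
t: 23.17
tcp_pos: [0.4401, 0.205, 0.1797]
eef_rot: [3.139, -0.003, 1.516]
force: [0.2, 0.0, 0.7]
gripper_width: 0.0525
grasp_force: 0.0
```

Emit:
{"name": "jog_arm", "arguments": {
  "plan": [
    [[-0.48, 0, 0], [0, 0.349, 0], 0.5],
    [[-0.48, 0, 0], [0, 0.349, 0], 0.5],
    [[-0.48, 0, 0], [0, 0.349, 0], 0.5],
    [[-0.48, 0, 0.16], [0, 0.349, 0], 0.5],
    [[-0.48, 0, 0.16], [0, 0.349, 0], 0.5],
    [[-0.48, 0, 0.16], [0, 0.349, 0], 0.5],
    [[-0.48, 0, 0.16], [0, 0.349, 0], 0.5],
    [[-0.48, 0, 0.16], [0, 0.349, 0], 0.5]
  ]
}}

```text
t: 23.83
tcp_pos: [0.4318, 0.0819, 0.1361]
eef_rot: [-3.137, -0.525, 1.507]
force: [-0.5, 0.1, 0.2]
gripper_width: 0.0441
grasp_force: 0.0
```

Emit:
{"name": "jog_arm", "arguments": {
  "plan": [
    [[-0.17, 0, 0.295], [0, 0, 0], 0.5],
    [[-0.17, 0, 0.295], [0, 0, 0], 0.5],
    [[-0.17, 0, 0.295], [0, 0, 0], 0.5],
    [[-0.17, 0, 0.295], [0, 0, 0], 0.5],
    [[-0.17, 0, 0.295], [0, 0, 0], 0.5]
  ]
}}

```text
t: 24.25
tcp_pos: [0.4339, 0.0855, 0.0549]
eef_rot: [3.141, -0.526, 1.515]
force: [0.1, 0.4, 1.5]
gripper_width: 0.0438
grasp_force: 0.0
```

Emit:
{"name": "jog_arm", "arguments": {
  "plan": [
    [[0.086, 0, 0.05], [0, 0, 0], 0.5],
    [[0.13, 0, 0.075], [0, 0, 0], 0.5],
    [[0.173, 0, 0.1], [0, 0, 0], 0.5],
    [[0.217, 0, 0.125], [0, 0, 0], 0.5],
    [[0.26, 0, 0.15], [0, 0, 0], 0.5],
    [[0.312, 0, 0.18], [0, 0, 0], 0.5],
    [[0.364, 0, 0.21], [0, 0, 0], 0.5],
    [[0.416, 0, 0.24], [0, 0, 0], 0.5],
    [[0.459, 0, 0.265], [0, 0, 0], 0.5],
    [[0.485, 0, 0.28], [0, 0, 0], 0.5]
  ]
}}

```text
t: 25.08
tcp_pos: [0.4427, 0.2267, 0.0574]
eef_rot: [3.134, -0.527, 1.52]
force: [-0.6, -2.8, 1.8]
gripper_width: 0.0442
grasp_force: 0.6
```

Emit:
{"name": "jog_arm", "arguments": {
  "plan": [
    [[0.01, 0, 0.006], [0, 0, 0], 0.5],
    [[0.018, 0, 0.01], [0, 0, 0], 0.5],
    [[0.024, 0, 0.014], [0, 0, 0], 0.5],
    [[0.028, 0, 0.016], [0, 0, 0], 0.5]
  ]
}}

```text
t: 25.42
tcp_pos: [0.4418, 0.2323, 0.0543]
eef_rot: [3.14, -0.525, 1.516]
force: [0.4, -1.3, 0.4]
gripper_width: 0.0438
grasp_force: 0.6
```

Emit:
{"name": "jog_arm", "arguments": {
  "plan": [
    [[0.004, 0, 0.002], [0, 0, 0], 0.5],
    [[0.008, 0, 0.004], [0, 0, 0], 0.5],
    [[0.011, 0, 0.006], [0, 0, 0], 0.5],
    [[0.011, 0, 0.006], [0, 0, 0], 0.5]
  ]
}}

```text
t: 25.75
tcp_pos: [0.4418, 0.2349, 0.0537]
eef_rot: [3.141, -0.524, 1.515]
force: [-0.8, -4.0, 2.8]
gripper_width: 0.0438
grasp_force: 2.4
```

Emit:
{"name": "jog_arm", "arguments": {
  "plan": [
    [[0.004, 0, 0.002], [0, 0, 0], 0.5],
    [[0.007, 0, 0.004], [0, 0, 0], 0.5],
    [[0.007, 0, 0.004], [0, 0, 0], 0.5]
  ]
}}

```text
t: 26.0
tcp_pos: [0.4421, 0.2353, 0.0534]
eef_rot: [3.14, -0.522, 1.514]
force: [-1.4, -11.2, 6.1]
gripper_width: 0.0439
grasp_force: 6.0
```

The block meets the stop, with the force rising at about the expected position. I'll retreat and check.

Emit:
{"name": "jog_arm", "arguments": {
  "plan": [
    [[-0.08, 0, -0.046], [0, 0, 0], 0.5],
    [[-0.2, 0, -0.115], [0, 0, 0], 0.5],
    [[-0.36, 0, -0.22], [0, 0, 0], 0.5],
    [[-0.5, 0, -0.38], [0, 0, 0], 0.5],
    [[-0.6, 0, -0.6], [0, 0, 0], 0.5],
    [[-0.6, 0, -0.8], [0, 0, 0], 0.5],
    [[-0.6, 0, -0.8], [0, 0, 0], 0.5],
    [[-0.6, 0, -0.8], [0, 0, 0], 0.5],
    [[-0.6, 0, -0.8], [0, 0, 0], 0.5]
  ]
}}

```text
t: 26.75
tcp_pos: [0.4301, 0.0066, 0.1531]
eef_rot: [3.137, -0.524, 1.515]
force: [-0.2, 0.5, -0.3]
gripper_width: 0.0439
grasp_force: 0.0
```

```bash
python3 - <<'E'
from h import *
from mv import *
out=[]
for n,(x,y,w,h) in(('scene',(140,120,240,180)),('top',(170,135,240,135))):
    f=cams.grab_frame(n);a=cv2.cvtColor(f['image'],cv2.COLOR_RGB2BGR)
    k=400/w;b=cv2.resize(a[y:y+h,x:x+w],None,fx=k,fy=k,interpolation=cv2.INTER_CUBIC)
    def L(S,pts,c=(255,0,255)): cv2.polylines(b,[np.array([(proj(f,st(*S,*w))-[x,y]+.5)*k for w in pts]).round().astype(int)],True,c,1)
    L(SH,[(X,Y,.092) for X,Y in((.142,.03),(.142,-.03),(.252,-.03),(.252,.03))]);L(TA,[(X,Y,.064) for X,Y in((.12,.045),(.12,-.045),(.252,-.045),(.252,.045))])
    c=np.zeros((300,400,3),np.uint8);c[:min(300,b.shape[0])]=b[:300];out.append(c)
cv2.imwrite('pics/end.png',np.hstack(out))
s=status.observe();print(s['tcp_pos'],s['force'])
E
```

```text
[0.42843928 0.00910707 0.15135889] [-0.5208461  -0.08263452 -1.15445815]
```

View pics/end.png

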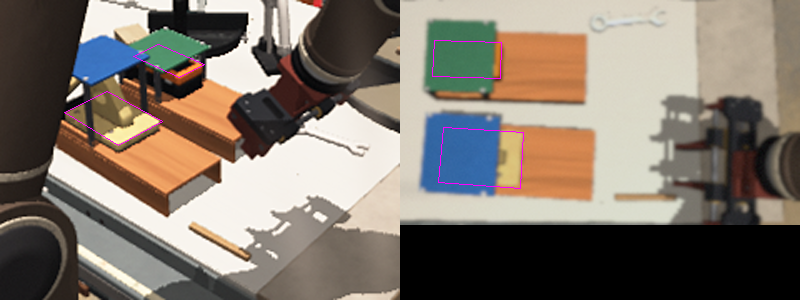

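The case and the block both match their predicted final outlines, upright against the stops. The spanner and stick haven't moved.

```bash
python3 -c "
from rig import r
print(r.sign_off())"
```

```text
the job is handed in; nothing more can be done
None
```

The job is handed in at about 27 s: the tin is inside the green-roofed stand's bottom tier, and the bit case (green roof) and push block (blue roof) stand against their stops; the spanner and stick look unmoved, and I didn't re-check the spare block.

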